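# Secure the jar transit case: lid, hasp and retaining pin

## Task

Get the packed jar case ready for dispatch: first push its lid fully shut, then swing the hasp on the lid's front edge down over the staple so that it hangs against the front of the case, and then fetch the round-knobbed retaining pin from the white rack and drop it upright through the eye of the staple until its collar rests on it. Leave the other two rods in the rack and do not knock or shift the jar and the bottle in front of the case.

Things in the scene. Friction and masses are not known exactly. Their poses are not given: they have to be found in the camera images.
- case: grey plastic case, fixed to the table, 200 deep (x) x 260 wide (y) x 120 mm high without its lid, packed with jars. Origin: centre of its underside; x points away from its front, z up; its front face (x = -100 mm) with the staple looks towards the robot. With the lid shut the lid's top is 132 mm high.
- lid (a joint): angle of the flat lid (206 x 266 x 12 mm, 0.5 kg), rad: 0 = shut, 1.1 = open. Turns about a line along the case's y at x = +100, z = 126 mm (case frame), half-way through its thickness; the free front edge is 203 mm from that line and rises as it opens. The stiff hinge holds it where it is left; a push of 1 to 3 N near the front edge moves it. Press its top away from the hasp.
- hasp (a joint): angle of the steel hasp relative to the lid, rad: 0 = hanging down along the case's front; with the lid shut 1.57 = straight out to the front, 3.14 = straight up; limit 3.6. Hinged on the lid's front edge along the case's y; lid shut, the hinge line is at x = -108, y = 0, z = 126 mm (case frame). Stays where left; about 3 N at 34 mm from the hinge, on its outer (when out: upper) face, moves it.
- hasp_end (a point): centre of the hasp's solid end bar, 72 mm from its hinge line; z points from here to that line. Hinge barrel 5 mm radius; plate 54 wide, 8 thick, reaching 82 mm from the hinge line; hanging, it spans x = -114 to -106 mm (case frame) and its 30 mm wide slot, 36 to 62 mm below the hinge line, passes over the staple. Above the slot it is solid, to push on.
- eye (a point): centre of the top of the eye in the staple: a steel lug 26 wide and 10 mm thick that juts 44 mm out of the middle of the case's front, with a vertical through hole of 13 mm. The point lies at x = -126, y = 0, z = 82 mm in the case frame; the lug's top is at that height. Axes as the case.
- rack: white block 150 (x) x 50 (y) x 45 mm high, fixed, left or right of the case; three vertical 13 mm holes at x = -45, 0 and +45 mm on its middle line, in each of which one rod stands upright, in any order. Origin: centre of its underside.
- pin_knob (a point): centre of the round black knob (22 mm diameter, 28 tall) atop the steel retaining pin, the only rod with such a knob. From below: shank 9 mm diameter, 34 long, tapered tip; collar 24 diameter, 4 thick; neck 9 diameter, 46 long; knob. 112 mm tall, 70 g. The centre is 98 mm above the lower end, 64 above the collar's underside. z up along the pin.
- pin_collar (a point): centre of the underside of the retaining pin's collar, which rests on the rack now and is to rest on the staple. z up along the pin.
- tkey_mid (a point): bystander in the rack: rod with the same shank and collar but a T-bar (44 mm long, 12 mm thick) on top, 91 mm tall. Point 60 mm above its lower end.
- rod_mid (a point): bystander in the rack: plain 9 mm rod with the same shank and collar and no head, 120 mm tall. Point 60 mm above its lower end.
- jar_mid (a point): bystander: full jar, 66 mm diameter, 105 mm tall, standing in front of the case to one side of the staple. Point at its centre, half-way up.
- bottle_mid (a point): bystander: full bottle, 58 mm diameter, 170 mm tall, standing in front of the case on the other side of the staple. Point at its centre, half-way up.
- tape: cardboard tape roll lying flat, fixed, 110 mm diameter, 25 mm high, on the side of the table opposite the rack. Origin: centre of its underside.
There are look-alikes about, which are no part of the job. Leave any green look-alike of the part that bears pin_knob alone.

How it is judged:
By the outcome, as a careful person would: the job done as asked, in the order asked, and still so for the second after the job is handed in, with the robot touching nothing.
It also fails if it takes over 70 s, if anything falls off the work surface, if the arm or the gripper's body presses on something with over 40 N, if the wrist force passes 120 N, or if a joint passes its speed limit or range.

## Robot

A 6-joint arm with a two-finger parallel gripper is mounted at the origin on the work surface. World frame = base frame: x ahead of the robot, y to its left, z up, the work surface at z = 0. Lengths are in m, angles in degrees, forces in N, time in s.
With the tool pointing down it reaches from about 0.3 to 0.75 m from the base axis. Payload 8.5 kg.
Tool frame: the origin (TCP) lies between the finger pads; the fingertips stand 25 mm ahead of it and the grasp point (between the pads) lies 6 mm ahead of it; x points along the fingers, y is the direction in which the jaws open and shut, and the axes are right-handed (so a half turn about x gives the same grasp; the last joint's range is limited). The gripper opens to 85 mm and grips with 20 to 120 N. Pads are 22 mm wide; open, the fingers measure 114 mm over their backs; the gripper's body (76 mm by 85 mm) begins 54 mm behind the grasp point. The pads swing forward as they close: fully open they stand 13 mm farther back than shut.
Start: joints at [61.862, 21.807, 74.336, -0, 83.858, -12.336], TCP at [0.15, 0.529, 0.256] pointing down, gripper open.
Joint ranges: [-178.18, 178.18], [-50.72, 133.34], [12.68, 142.11], [-81.47, 261.47], [9.98, 163.14], [-165.26, 165.26]. Speed limits (degrees/s): [136.94, 136.94, 180, 180, 180, 180].

## Interface

Orientations are given as a 3x3 rotation matrix whose columns are the frame's x, y, z axes.
In Python, from rig import sensors, get_image, workorder gives the robot as it stands.
- The arm moves only by the tool arm_command, never from a script. Its argument "plan" is a list that holds one entry, the list of rows, each a list of 6 numbers: the shift along the tool's x, y, z in units of 25 mm (1.0 is 25 mm), then the turn, a rotation vector about the tool's x, y, z in units of 6 degrees (1.0 is 6 degrees). In form: [[[dx, dy, dz, ax, ay, az], ...]]. A call has 1 to 10 rows; each row is the pose to reach, as a shift and turn from the pose commanded when the call began, along the tool's axes at that moment; what a row does not reach only later rows make up. A row lasts 1/10 s, in which the tool goes at most 50 mm and 8.59 degrees, less where a joint would pass 70% of its speed; a pose out of reach is approached as far as the arm can. A call with a gripper value outside its range is refused whole. "jaw" is the closure, from 0 (fully open) to 1 (shut), set as the call begins (left out, the last holds). The fingers move at their own pace and stop on an object; "newtons" is the grip in N (left out, the last holds). Time passes only in rows, so rows that repeat a pose let the fingers close. It gives the time, the measured TCP pose, the force and the opening at its end, in the units of the state.
- sensors.observe(): the state, without advancing time (a new reading comes with each control period).
- get_image(name): name is "scene" or "top" or "wrist"; returns a dict with "img" (420x560x3 uint8, red, green, blue), "fx", "fy", "cx", "cy" (pixels), "dist" ([k1, k2, p1, p2, k3] as OpenCV has them; the pictures are not rectified), "T" (4x4, takes a point from camera to world coordinates). Camera axes: x right, y up, looking along -z (the intrinsics and any distortion apply to the point x, -y, -z); pixel columns grow to the right and rows downward; lengths in m; the calibration is good to about 2 mm. A picture is of the moment at which its call begins. There is no depth.
- workorder.close_job(): hands the job in, once; it reports no verdict.
The state is a dict: "time_s": time; "q": joint angles; "qvel": joint speeds; "joint_efforts": joint torques, N m; "position": TCP position; "tool_rot": TCP orientation; "ft_force": force on the tool from outside, world axes, zero at the start; "wrist_torque": the same for the moment, N m; "grip_width": finger opening in m.
Only numpy, scipy, OpenCV 4.12 (cv2) and the standard library are available. Lean on these libraries where they do the work, as an engineer would, in place of code of your own. Each camera call takes 0.05 s, during which the arm holds its last target. There are 200 camera calls.

## Working session

There is one attempt and no reset: what is moved stays moved. The work goes in short steps, Python scripts to look and compute and a tool call to move; the robot and the scene stay as the last step left them, time stands still between calls to the robot, and variables do not carry over. Pictures are saved under pics/ and viewed, about 8 in all and at most 12, crops included, and the job is handed in when it is done.

Besides the shell and the picture viewer there is one more tool, called in YAML: its name, and indented under it one key for each argument. arm_command: Moves the arm, as the interface text tells. Its arguments: {"type":"object","properties":{"plan":{"type":"array","items":{"type":"array","items":{"type":"array","items":{"type":"number"}}}},"jaw":{"type":"number"},"newtons":{"type":"number"}},"required":["plan"]}

```bash
ls; mkdir -p pics
python3 - <<'E'
from rig import sensors,get_image
import cv2,numpy as np
s=sensors.observe();print(s)
a=[]
for n in("scene","top"):
    d=get_image(n);cv2.imwrite(f"pics/{n}0.png",d["img"][:,:,::-1]);np.savez(f"pics/{n}0.npz",**d)
    print(n,d["fx"],d["cx"],d["cy"],d["dist"],np.round(d["T"],3))
E
```

```text
pics
{'time_s': 0.0, 'q': array([ 6.18610924e+01,  2.18420554e+01,  7.43840578e+01,  8.29915085e-04,
        8.38572929e+01, -1.23360582e+01]), 'qvel': array([ 0.04123916,  0.05190286, -0.04128442,  0.00826011, -0.02810349,
        0.05072308]), 'joint_efforts': array([ 2.84306800e-03, -4.48443782e+01, -2.31285775e+01,  4.78186314e-05,
        4.63870936e-03, -2.80689967e-06]), 'position': array([0.14966307, 0.52898971, 0.25570586]), 'tool_rot': array([[-6.99228126e-04,  2.72329103e-01,  9.62203913e-01],
       [-1.27686335e-03,  9.62203121e-01, -2.72329807e-01],
       [-9.99998940e-01, -1.41902358e-03, -3.25072432e-04]]), 'ft_force': array([ 0.48599571, -0.62888672, -0.08054446]), 'wrist_torque': array([-0.01265906, -0.01148725, -0.00476864]), 'grip_width': 0.08533511319167064}
scene 379.1757048233152 274.09779992516565 208.65633232300533 [0.0288891 0.        0.        0.        0.       ] [[-0.827  0.501 -0.255  0.365]
 [-0.562 -0.744  0.361  0.275]
 [-0.009  0.442  0.897  0.795]
 [ 0.     0.     0.     1.   ]]
top 386.06091191673426 280.4795325871016 210.57422566524085 [-0.04371927  0.          0.          0.          0.        ] [[-0.021  0.975 -0.222  0.369]
 [-1.    -0.019  0.009  0.003]
 [ 0.005  0.222  0.975  0.971]
 [ 0.     0.     0.     1.   ]]
```

View pics/scene0.png

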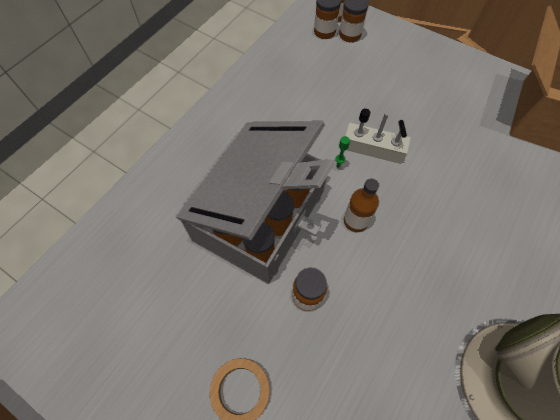

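View pics/top0.png

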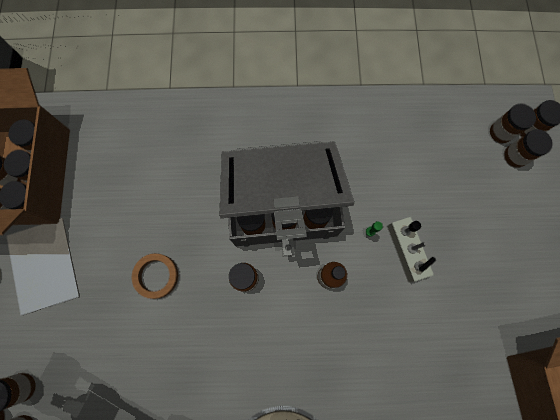

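```bash
cat > h.py <<'E'
import numpy as np,cv2
from rig import sensors,get_image
def shot(n,f):
    d=get_image(n);cv2.imwrite(f"pics/{f}.png",d["img"][:,:,::-1]);np.savez(f"pics/{f}.npz",**d);return d
def load(f): return dict(np.load(f"pics/{f}.npz"))
def ray(d,u,v):
    K=np.array([[d["fx"],0,d["cx"]],[0,d["fy"],d["cy"]],[0,0,1.]],float)
    p=cv2.undistortPoints(np.array([[[u,v]]],float),K,np.array(d["dist"],float))[0,0]
    r=d["T"][:3,:3]@np.array([p[0],-p[1],-1]);return d["T"][:3,3],r/np.linalg.norm(r)
def plane(d,u,v,z):
    o,r=ray(d,u,v);return o+r*(z-o[2])/r[2]
def tri(*obs):
    A=np.zeros((3,3));b=np.zeros(3);R=[ray(*o) for o in obs]
    for o,r in R:
        P=np.eye(3)-np.outer(r,r);A+=P;b+=P@o
    x=np.linalg.solve(A,b);return x,[np.linalg.norm((np.eye(3)-np.outer(r,r))@(x-o)) for o,r in R]
def proj(d,P):
    c=np.linalg.inv(d["T"])@np.append(P,1);x=np.array([c[0],-c[1],-c[2]])
    K=np.array([[d["fx"],0,d["cx"]],[0,d["fy"],d["cy"]],[0,0,1.]],float)
    return cv2.projectPoints(x[None],np.zeros(3),np.zeros(3),K,np.array(d["dist"],float))[0][0,0]
def totool(P,s=None):
    "world target -> shift in tool units (25mm)"
    s=s or sensors.observe();return s["tool_rot"].T@(np.array(P)-s["position"])/0.025
E
python3 - <<'E'
from h import *
t=load("top0");s=load("scene0")
cv2.imwrite("pics/c1.png",cv2.resize(t["img"][130:300,205:445,::-1],None,fx=3.3,fy=3.3,interpolation=cv2.INTER_CUBIC))
cv2.imwrite("pics/c2.png",cv2.resize(s["img"][95:315,170:420,::-1],None,fx=2.7,fy=2.7,interpolation=cv2.INTER_CUBIC))
E
```

```text
(no output)
```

View pics/c1.png

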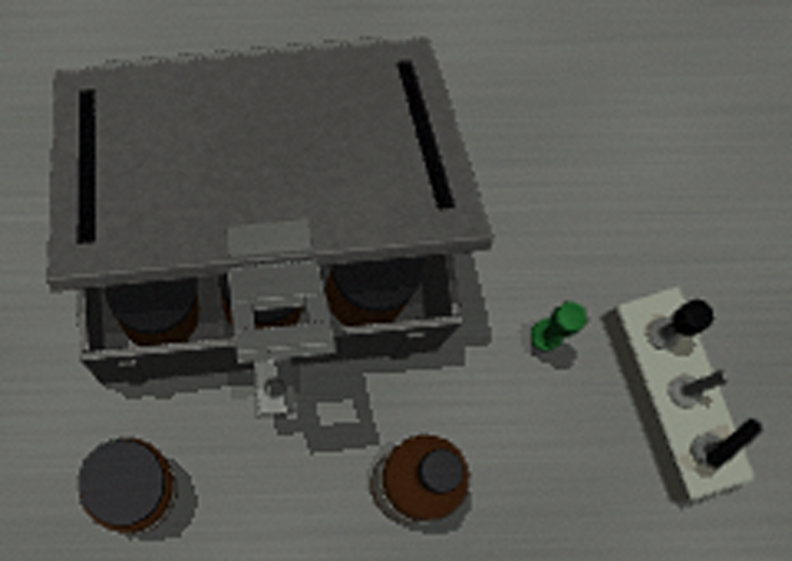

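View pics/c2.png

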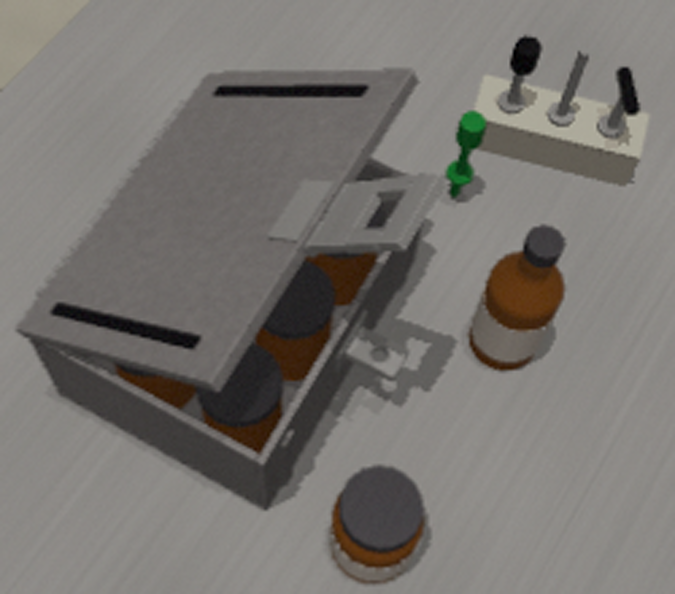

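```bash
cat >> h.py <<'E'
def C1(x,y): return (load("top0"),205+x/3.3,130+y/3.3)
def C2(x,y): return (load("scene0"),170+x/2.7,95+y/2.7)
E
python3 - <<'E'
from h import *
np.set_printoptions(precision=4,suppress=True)
def T(n,a,b): x,e=tri(C1(*a),C2(*b));print(n,x,np.round(e,4));return x
eye=T("eye",(275,386),(379,353))
k=T("knob",(694,317),(525,56))
T("lidL",(50,280),(220,380));T("lidR",(492,240),(415,74))
T("rackcollar",(662,331),(511,104))
T("haspendL",(240,355),(395,245));T("haspendR",(335,345),(440,178))
print("eye pl",plane(*C1(275,386),.082),plane(*C2(379,353),.082))
l=plane(*C1(84,355),.12);r=plane(*C1(462,320),.12);print("rim",l,r,np.linalg.norm(l-r),"yaw",np.degrees(np.arctan2(-(l-r)[0],(l-r)[1])))
l2=plane(*C2(265,457),.12);print("rimL scene",l2)
print("jar",plane(*C1(122,484),.105),plane(*C2(378,508),.105))
print("bottle",plane(*C1(440,470),.17),plane(*C2(544,246),.17))
a=plane(*C1(662,331),.049);b=plane(*C1(707,451),.049);m=plane(*C1(688,391),.049);print("collars",a,m,b,np.linalg.norm(a-b))
print("green",plane(*C1(572,317),.1))
E
```

```text
eye [ 0.4848 -0.0224  0.0795] [0.0003 0.0003]
knob [ 0.5231 -0.3142  0.1059] [0.0004 0.0004]
lidL [0.5267 0.1118 0.243 ] [0.002 0.002]
lidR [ 0.5495 -0.1503  0.2329] [0.0007 0.0007]
rackcollar [ 0.5228 -0.3118  0.0441] [0.0016 0.0016]
haspendL [0.4764 0.0021 0.288 ] [0.0011 0.0011]
haspendR [ 0.479  -0.0495  0.2905] [0.0003 0.0003]
eye pl [ 0.4848 -0.0223  0.082 ] [ 0.4842 -0.0214  0.082 ]
rim [0.5034 0.107  0.12  ] [ 0.5222 -0.1496  0.12  ] 0.25728274096489184 yaw 4.192020420591489
rimL scene [0.5016 0.1041 0.12  ]
jar [0.4177 0.0828 0.105 ] [0.42   0.0868 0.105 ]
bottle [ 0.4185 -0.1215  0.17  ] [ 0.4171 -0.1184  0.17  ]
collars [ 0.5236 -0.3101  0.049 ] [ 0.4788 -0.3253  0.049 ] [ 0.4349 -0.3351  0.049 ] 0.09218866058213827
green [ 0.5263 -0.2303  0.1   ]
```

```bash
cat >> h.py <<'E'
YAW=np.radians(4.6);CX=np.array([np.cos(YAW),np.sin(YAW),0]);CY=np.array([-np.sin(YAW),np.cos(YAW),0]);EYE=np.array([.4845,-.022,.082])
O=EYE+.126*CX;O[2]=0
def case(x,y,z): return O+CX*x+CY*y+np.array([0,0,z])
def stat():
    s=sensors.observe();p=s["position"]-O;print("t",round(s["time_s"],2),"case xyz",np.round([p@CX,p@CY,p[2]],4),"F",np.round(s["ft_force"],1),"w",round(s["grip_width"],4));return s
E
python3 - <<'E'
from h import *
s=stat();print(totool(case(-.05,.08,.31)),O)
E
```

```text
t 0.1 case xyz [-0.4156  0.5761  0.2558] F [ 0.3  0.4 -0.8] w 0.0855
[ -2.15695646 -13.50306388  20.62258617] [ 0.61009414 -0.01189494  0.        ]
```

arm_command:
  plan:
    - [[-2.16, -1.35, 2.06, -0.6, 0, 0], [-2.16, -2.7, 4.1, -1.2, 0, 0], [-2.16, -4, 6.2, -1.8, 0, 0], [-2.16, -5.4, 8.2, -2.4, 0, 0], [-2.16, -6.7, 10.3, -3, 0, 0], [-2.16, -8.1, 12.4, -3.4, 0, 0], [-2.16, -9.4, 14.4, -3.4, 0, 0], [-2.16, -10.8, 16.5, -3.4, 0, 0], [-2.16, -12.1, 18.5, -3.4, 0, 0], [-2.16, -13.5, 20.6, -3.4, 0, 0]]
  jaw: 1

```text
time_s: 1.1
position: [0.4694, 0.1606, 0.31]
tool_rot: [[-0.0, -0.08, 0.997], [0.0, 0.997, 0.08], [-1.0, 0.0, -0.0]]
ft_force: [1.0, 1.0, -0.5]
grip_width: -0.0003
```

arm_command:
  plan:
    - [[0, 0, 0, 0, 0, 0], [0, 0, 0, 0, 0, 0], [0, 0, 0, 0, 0, 0]]

```text
time_s: 1.4
position: [0.4679, 0.1631, 0.31]
tool_rot: [[-0.001, -0.081, 0.997], [0.0, 0.997, 0.081], [-1.0, 0.0, -0.001]]
ft_force: [-0.3, 0.0, -0.6]
grip_width: -0.0001
```

Run:
```python
from h import *
s=stat();print(np.round(s["tool_rot"],3),totool(case(-.05,.08,.31),s))
```

```text
t 1.4 case xyz [-0.1277  0.1859  0.31  ] F [-0.3  0.  -0.6] w -0.0001
[[-0.001 -0.081  0.997]
 [ 0.     0.997  0.081]
 [-1.     0.    -0.001]] [-8.02747750e-04 -4.23648728e+00  3.10349105e+00]
```

Move over, then press down (tip at lid top when shut: TCP z ≈ 0.157).

arm_command:
  plan:
    - [[0, -1, 0.8, 0, 0, 0], [0, -2.1, 1.6, 0, 0, 0], [0, -3.2, 2.4, 0, 0, 0], [0, -4.24, 3.1, 0, 0, 0], [0, -4.24, 3.1, 0, 0, 0], [1, -4.24, 3.1, 0, 0, 0], [1.7, -4.24, 3.1, 0, 0, 0], [2.0, -4.24, 3.1, 0, 0, 0], [2.4, -4.24, 3.1, 0, 0, 0], [2.8, -4.24, 3.1, 0, 0, 0]]

```text
time_s: 2.4
position: [0.5543, 0.0638, 0.2404]
tool_rot: [[0.002, -0.081, 0.997], [-0.0, 0.997, 0.081], [-1.0, -0.0, 0.002]]
ft_force: [0.5, 0.1, 2.1]
grip_width: -0.0002
```

arm_command:
  plan:
    - [[0.4, 0, 0, 0, 0, 0], [0.8, 0, 0, 0, 0, 0], [1.2, 0, 0, 0, 0, 0], [1.6, 0, 0, 0, 0, 0], [2.0, 0, 0, 0, 0, 0], [2.4, 0, 0, 0, 0, 0], [2.7, 0, 0, 0, 0, 0], [2.9, 0, 0, 0, 0, 0], [3.1, 0, 0, 0, 0, 0], [3.2, 0, 0, 0, 0, 0]]

```text
time_s: 3.4
position: [0.5543, 0.0631, 0.1597]
tool_rot: [[-0.0, -0.08, 0.997], [0.0, 0.997, 0.08], [-1.0, 0.0, -0.0]]
ft_force: [-0.0, -0.7, -0.1]
grip_width: 0.0
```

arm_command:
  plan:
    - [[0.05, 0, 0, 0, 0, 0], [0.1, 0, 0, 0, 0, 0], [0.15, 0, 0, 0, 0, 0], [0.2, 0, 0, 0, 0, 0], [0.25, 0, 0, 0, 0, 0], [0.25, 0, 0, 0, 0, 0]]

```text
time_s: 4.0
position: [0.5544, 0.0631, 0.1569]
tool_rot: [[0.003, -0.08, 0.997], [-0.001, 0.997, 0.08], [-1.0, -0.001, 0.003]]
ft_force: [-8.9, -0.3, 22.7]
grip_width: 0.0005
```

arm_command:
  plan:
    - [[-1, 0, 0, 0, 0, 0], [-3, 0, 0, 0, 0, 0], [-5, 0, 0, 0, 0, 0], [-5, 1.5, 0, 0, 0, 0], [-5, 3, 0, 0, 0, 0], [-5, 4, 0, 0, 0, 0], [-5, 4, 0, 0, 0, 0]]

```text
time_s: 4.7
position: [0.5457, 0.1653, 0.279]
tool_rot: [[0.0, -0.084, 0.996], [0.001, 0.996, 0.084], [-1.0, 0.001, 0.0]]
ft_force: [-0.7, -0.0, 0.1]
grip_width: -0.0003
```

Run:
```python
from h import *
t=shot("top","top1");s=shot("scene","scene1");stat()
a=cv2.resize(t["img"][150:300,205:385,::-1],None,fx=2.2,fy=2.2,interpolation=cv2.INTER_CUBIC)
b=cv2.resize(s["img"][100:280,230:410,::-1],None,fx=2.2,fy=2.2,interpolation=cv2.INTER_CUBIC)
a=cv2.copyMakeBorder(a,0,b.shape[0]-a.shape[0],0,0,0);cv2.imwrite("pics/c3.png",np.hstack([a,b]))
```

```text
t 4.8 case xyz [-0.0496  0.1793  0.2789] F [-0.8 -0.8  0.4] w 0.0001
```

View pics/c3.png

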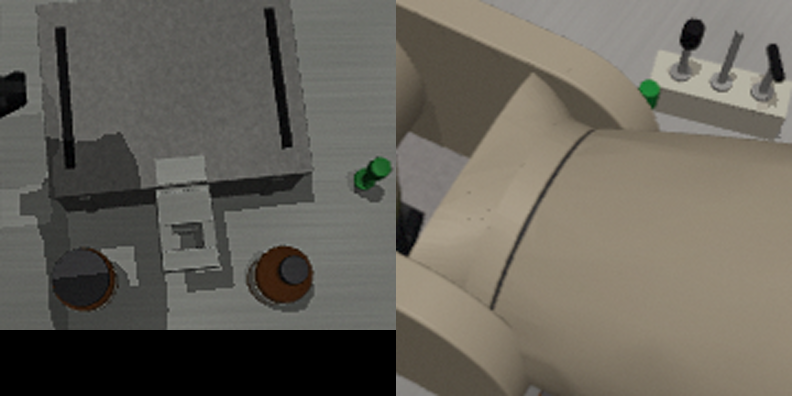

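Run:
```python
from h import *
t=load("top1")
def c(n,x,y,z):
    p=plane(t,205+x/2.2,150+y/2.2,z);d=p-O;print(n,np.round(p,4),np.round([d@CX,d@CY],4))
    return p
l=c("lidL",57,198,.132);r=c("lidR",311,172,.132);print(np.degrees(np.arctan2(-(l-r)[0],(l-r)[1])),np.linalg.norm(l-r))
c("hinge",184,187,.131)
for z in(.12,.13,.14,.15,.16):c("end L,R %.2f"%z,165,271,z);c("",221,268,z)
```

```text
lidL [0.4961 0.1045 0.132 ] [-0.1043  0.1252]
lidR [ 0.5173 -0.1503  0.132 ] [-0.1036 -0.1305]
4.7440340982678055 0.2556862455162663
hinge [ 0.5049 -0.0223  0.131 ] [-0.1057 -0.0019]
end L,R 0.12 [ 0.4227 -0.0016  0.12  ] [-0.1859  0.0253]
 [ 0.4245 -0.0573  0.12  ] [-0.1886 -0.0304]
end L,R 0.13 [ 0.4221 -0.0016  0.13  ] [-0.1866  0.0254]
 [ 0.4239 -0.0566  0.13  ] [-0.1892 -0.0296]
end L,R 0.14 [ 0.4215 -0.0015  0.14  ] [-0.1872  0.0255]
 [ 0.4232 -0.0559  0.14  ] [-0.1898 -0.0289]
end L,R 0.15 [ 0.4208 -0.0015  0.15  ] [-0.1878  0.0256]
 [ 0.4226 -0.0552  0.15  ] [-0.1904 -0.0281]
end L,R 0.16 [ 0.4202 -0.0014  0.16  ] [-0.1884  0.0257]
 [ 0.4219 -0.0545  0.16  ] [-0.191  -0.0274]
```

Run:
```python
from h import *
s=stat()
print("over",np.round(totool(case(-.147,.012,.19),s),2))
h=np.array([-.108,.126])
b=np.array([-.147,.190])
for f in (100,90,75,60,45,30,20,10,0):
    p=np.radians(f);d=np.array([-np.sin(p),-np.cos(p)]);n=np.array([-np.cos(p),np.sin(p)])
    P=h+.028*d+.003*n; ax=np.array([P[0]-.011,P[1]+.025]);q=ax-b
    print(f,np.round(ax,4),"dx,dz(tool x= -z, z=x)",np.round(-q[1]/.025,2),0,np.round(q[0]/.025,2))
```

```text
t 4.8 case xyz [-0.0496  0.1793  0.2789] F [-0.8 -0.8  0.4] w 0.0001
over [ 3.56 -6.69 -3.9 ]
100 [-0.1461  0.1588] dx,dz(tool x= -z, z=x) 1.25 0 0.04
90 [-0.147  0.154] dx,dz(tool x= -z, z=x) 1.44 0 -0.0
75 [-0.1468  0.1467] dx,dz(tool x= -z, z=x) 1.73 0 0.01
60 [-0.1447  0.1396] dx,dz(tool x= -z, z=x) 2.02 0 0.09
45 [-0.1409  0.1333] dx,dz(tool x= -z, z=x) 2.27 0 0.24
30 [-0.1356  0.1283] dx,dz(tool x= -z, z=x) 2.47 0 0.46
20 [-0.1314  0.1257] dx,dz(tool x= -z, z=x) 2.57 0 0.62
10 [-0.1268  0.1239] dx,dz(tool x= -z, z=x) 2.64 0 0.81
0 [-0.122  0.123] dx,dz(tool x= -z, z=x) 2.68 0 1.0
```

arm_command:
  plan:
    - [[0, -1.2, -0.7, 0, 0, 0], [0, -2.4, -1.4, 0, 0, 0], [0, -3.6, -2.1, 0, 0, 0], [0, -4.8, -2.8, 0, 0, 0], [0, -6, -3.5, 0, 0, 0], [0, -6.7, -3.9, 0, 0, 0], [1, -6.7, -3.9, 0, 0, 0], [2.5, -6.7, -3.9, 0, 0, 0], [3.56, -6.7, -3.9, 0, 0, 0], [3.56, -6.7, -3.9, 0, 0, 0]]

```text
time_s: 5.8
position: [0.461, -0.0127, 0.1874]
tool_rot: [[-0.006, -0.078, 0.997], [0.002, 0.997, 0.078], [-1.0, 0.002, -0.006]]
ft_force: [-0.3, 0.6, 0.6]
grip_width: 0.0
```

Run:
```python
from h import *
s=stat();print(np.round(totool(case(-.147,.012,.19),s),2))
```

```text
t 5.8 case xyz [-0.1487  0.0111  0.1874] F [-0.3  0.6  0.6] w 0.0
[-0.1   0.04  0.07]
```

arm_command:
  plan:
    - [[0.6, 0, 0, 0, 0, 0], [1.1, 0, 0, 0, 0, 0], [1.44, 0, 0, 0, 0, 0], [1.73, 0, 0, 0, 0, 0], [2.0, 0, 0.08, 0, 0, 0], [2.25, 0, 0.24, 0, 0, 0], [2.45, 0, 0.45, 0, 0, 0], [2.55, 0, 0.62, 0, 0, 0], [2.62, 0, 0.8, 0, 0, 0], [2.62, 0, 0.8, 0, 0, 0]]

```text
time_s: 6.8
position: [0.4827, -0.0102, 0.1238]
tool_rot: [[-0.001, -0.08, 0.997], [0.001, 0.997, 0.08], [-1.0, 0.001, -0.001]]
ft_force: [-1.6, 0.7, -1.0]
grip_width: -0.0
```

Run:
```python
from h import *
s=stat()
```

```text
t 6.8 case xyz [-0.1268  0.012   0.1238] F [-1.6  0.7 -1. ] w -0.0
```

Keep pressing +x until the force rises.

arm_command:
  plan:
    - [[0, 0, 0.1, 0, 0, 0], [0, 0, 0.2, 0, 0, 0], [0, 0, 0.25, 0, 0, 0], [0, 0, 0.3, 0, 0, 0], [0, 0, 0.3, 0, 0, 0]]

```text
time_s: 7.3
position: [0.4852, -0.0097, 0.1238]
tool_rot: [[-0.013, -0.081, 0.997], [-0.0, 0.997, 0.081], [-1.0, 0.001, -0.013]]
ft_force: [-26.8, -6.3, 10.0]
grip_width: 0.0
```

Run:
```python
from h import *
s=stat();print(np.round(totool([.523,-.312,.27],s),2))
```

```text
t 7.3 case xyz [-0.1243  0.0122  0.1238] F [-26.8  -6.3  10. ] w 0.0
[ -5.86 -12.17   0.45]
```

arm_command:
  plan:
    - [[0, 0, -0.3, 0, 0, 0], [0, 0, -0.8, 0, 0, 0], [-1.5, 0, -0.8, 0, 0, 0], [-3.5, 0, -0.8, 0, 0, 0], [-5.8, 0, -0.8, 0, 0, 0], [-5.8, 0, -0.8, 0, 0, 0]]

```text
time_s: 7.9
position: [0.4723, -0.0117, 0.2756]
tool_rot: [[0.013, -0.08, 0.997], [-0.003, 0.997, 0.081], [-1.0, -0.004, 0.013]]
ft_force: [0.8, -0.6, -0.7]
grip_width: -0.0001
```

Run:
```python
from h import *
s=stat();print(np.round(totool([.523,-.312,.27],s),2))
```

```text
t 7.9 case xyz [-0.1374  0.0113  0.2756] F [ 0.8 -0.6 -0.7] w -0.0001
[  0.29 -12.14   1.05]
```

arm_command:
  plan:
    - [[0, -1.2, 0.1, -0.3, 0, 0], [0, -2.4, 0.2, -0.6, 0, 0], [0, -3.6, 0.3, -0.9, 0, 0], [0, -4.8, 0.4, -1.2, 0, 0], [0, -6, 0.5, -1.5, 0, 0], [0, -7.2, 0.6, -1.85, 0, 0], [0, -8.4, 0.75, -1.85, 0, 0], [0, -9.6, 0.9, -1.85, 0, 0], [0, -10.8, 1.0, -1.85, 0, 0], [0, -12.14, 1.05, -1.85, 0, 0]]
  jaw: 0.4
  newtons: 40

```text
time_s: 8.9
position: [0.5213, -0.313, 0.2694]
tool_rot: [[0.002, -0.271, 0.963], [-0.001, 0.963, 0.271], [-1.0, -0.001, 0.002]]
ft_force: [0.8, 0.1, -0.4]
grip_width: 0.0513
```

arm_command:
  plan:
    - [[0, 0, 0, 0, 0, 0], [0, 0, 0, 0, 0, 0], [0, 0, 0, 0, 0, 0]]

```text
time_s: 9.2
position: [0.5207, -0.311, 0.2695]
tool_rot: [[0.001, -0.271, 0.962], [-0.0, 0.962, 0.271], [-1.0, -0.0, 0.001]]
ft_force: [-0.4, 0.9, 0.3]
grip_width: 0.0515
```

Run:
```python
from h import *
t=shot("scene","scene2");w=shot("wrist","wrist2");s=stat();print(s["position"],np.round(s["tool_rot"],3))
for P in([.523,-.313,.109],[.523,-.311,.049]): print(proj(w,P))
a=w["img"][:,:,::-1]
b=cv2.resize(t["img"][80:290,180:420,::-1],None,fx=2.,fy=2.,interpolation=cv2.INTER_CUBIC)[:420,-240*2:]
cv2.imwrite("pics/c4.png",cv2.resize(np.hstack([a,b]),None,fx=.76,fy=.76,interpolation=cv2.INTER_AREA))
```

```text
t 9.3 case xyz [-0.1131 -0.2908  0.2697] F [-0.7  1.1  0.6] w 0.051
[ 0.52068238 -0.31085003  0.26973094] [[ 0.001 -0.272  0.962]
 [-0.     0.962  0.272]
 [-1.    -0.     0.001]]
[279.76362023 194.80545893]
[281.90784955 179.49865985]
```

View pics/c4.png

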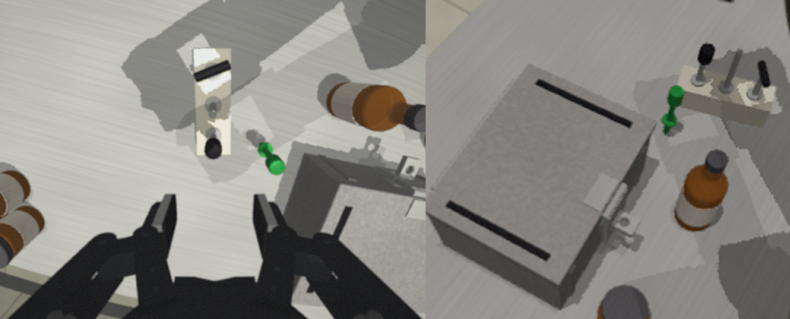

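Run:
```python
from h import *
w=load("wrist2");x,e=tri((w,280.,193.5),C1(694,317),C2(525,56));print(x,e)
s=stat();print(np.round(totool([.5228,-.3132,.122],s),2))
```

```text
[ 0.52259763 -0.31323995  0.10733272] [np.float64(0.0004477876389074892), np.float64(0.0006927071314173973), np.float64(0.0002559928550492891)]
t 9.3 case xyz [-0.1131 -0.2908  0.2697] F [-0.7  1.1  0.6] w 0.051
[ 5.91 -0.11  0.05]
```

arm_command:
  plan:
    - [[1, -0.1, 0.05, 0, 0, 0], [2, -0.1, 0.05, 0, 0, 0], [3, -0.1, 0.05, 0, 0, 0], [4, -0.1, 0.05, 0, 0, 0], [5, -0.1, 0.05, 0, 0, 0], [5.5, -0.1, 0.05, 0, 0, 0], [5.9, -0.1, 0.05, 0, 0, 0], [5.9, -0.1, 0.05, 0, 0, 0], [5.9, -0.1, 0.05, 0, 0, 0]]

```text
time_s: 10.2
position: [0.5228, -0.3141, 0.1228]
tool_rot: [[0.001, -0.271, 0.963], [-0.001, 0.963, 0.271], [-1.0, -0.001, 0.001]]
ft_force: [-0.3, 0.3, 0.2]
grip_width: 0.0515
```

arm_command:
  plan:
    - [[0, 0, 0, 0, 0, 0], [0, 0, 0, 0, 0, 0], [0, 0, 0, 0, 0, 0], [0, 0, 0, 0, 0, 0], [0, 0, 0, 0, 0, 0], [0, 0, 0, 0, 0, 0]]
  jaw: 1
  newtons: 40

```text
time_s: 10.8
position: [0.5226, -0.3141, 0.1227]
tool_rot: [[0.001, -0.271, 0.963], [-0.001, 0.963, 0.271], [-1.0, -0.001, 0.001]]
ft_force: [-0.6, 0.7, 5.2]
grip_width: 0.0203
```

arm_command:
  plan:
    - [[-0.3, 0, 0, 0, 0, 0], [-0.8, 0, 0, 0, 0, 0], [-1.6, 0, 0, 0, 0, 0], [-2.6, 0, 0, 0, 0, 0], [-3.8, 0, 0, 0, 0, 0], [-5, 0, 0, 0, 0, 0], [-6.2, 0, 0, 0, 0, 0], [-7.2, 0, 0, 0, 0, 0], [-7.2, 0, 0, 0, 0, 0]]

```text
time_s: 11.7
position: [0.5228, -0.3143, 0.3065]
tool_rot: [[0.006, -0.271, 0.963], [-0.005, 0.963, 0.271], [-1.0, -0.006, 0.004]]
ft_force: [0.4, 0.2, -1.1]
grip_width: 0.0206
```

Run:
```python
from h import *
s=stat();print(np.round(totool([.4845,-.022,.285],s),2))
```

```text
t 11.7 case xyz [-0.1113 -0.2944  0.3065] F [ 0.4  0.2 -1.1] w 0.0206
[ 0.79 11.68  1.69]
```

arm_command:
  plan:
    - [[0, 0.6, 0.1, 0.1, 0, 0], [0, 1.8, 0.25, 0.4, 0, 0], [0, 3.1, 0.45, 0.7, 0, 0], [0, 4.4, 0.65, 1.0, 0, 0], [0, 5.7, 0.85, 1.3, 0, 0], [0, 7, 1.05, 1.6, 0, 0], [0, 8.3, 1.25, 1.85, 0, 0], [0, 9.6, 1.4, 1.85, 0, 0], [0, 10.8, 1.55, 1.85, 0, 0], [0, 11.68, 1.69, 1.85, 0, 0]]

```text
time_s: 12.7
position: [0.4824, -0.0187, 0.3008]
tool_rot: [[-0.003, -0.081, 0.997], [0.001, 0.997, 0.081], [-1.0, 0.001, -0.002]]
ft_force: [1.1, 0.1, -1.0]
grip_width: 0.0203
```

arm_command:
  plan:
    - [[0, 0, 0, 0, 0, 0], [0, 0, 0, 0, 0, 0], [0.8, 0, 0, 0, 0, 0], [1.6, 0, 0, 0, 0, 0], [2.2, 0, 0, 0, 0, 0], [2.2, 0, 0, 0, 0, 0], [2.2, 0, 0, 0, 0, 0]]

```text
time_s: 13.4
position: [0.4841, -0.022, 0.247]
tool_rot: [[-0.0, -0.079, 0.997], [0.0, 0.997, 0.079], [-1.0, 0.0, -0.0]]
ft_force: [0.1, 0.2, -1.1]
grip_width: 0.0209
```

Run:
```python
from h import *
t=shot("scene","scene3");u=shot("top","top3");w=shot("wrist","wrist3");s=stat();print(s["position"],np.round(s["tool_rot"],3))
for n,d in(("scene",t),("top",u),("wrist",w)): print(n,proj(d,EYE),proj(d,[.4845,-.022,s["position"][2]-.1117]))
def crop(d,P,k=4,h=100):
    x,y=np.round(proj(d,P)).astype(int);c=d["img"][y-h//2:y+h//2,x-h//2:x+h//2,::-1];print(x-h//2,y-h//2)
    return cv2.resize(c,None,fx=k,fy=k,interpolation=cv2.INTER_CUBIC)
P=EYE+[0,0,.03]
cv2.imwrite("pics/c5.png",np.hstack([crop(t,P,4),crop(w,P,4)]))
```

```text
t 13.55 case xyz [-0.1262  0.0003  0.2476] F [-0.1  0.3 -0.7] w 0.0203
[ 0.48430857 -0.02167201  0.24761307] [[ 0.001 -0.08   0.997]
 [-0.     0.997  0.08 ]
 [-1.    -0.001  0.001]]
scene [310.37856247 225.43610624] [312.5383636  214.15276704]
top [288.19234733 247.08835564] [288.79737703 243.88356656]
wrist [282.57111845 191.58301103] [282.59440261 211.16752993]
262 169
233 152
```

View pics/c5.png

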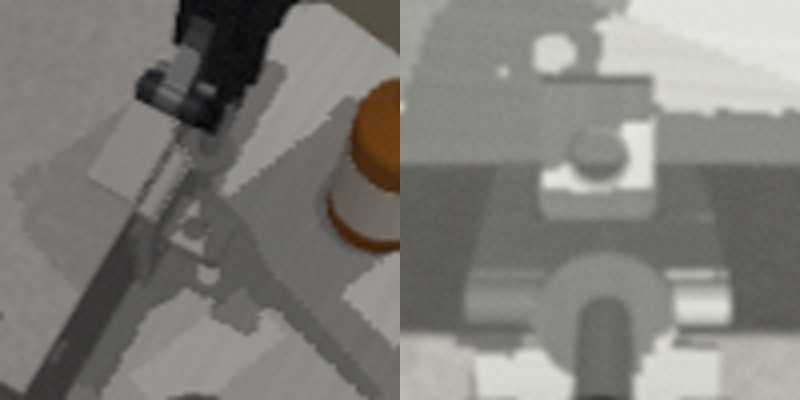

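Run:
```python
from h import *
w=load("wrist3");z=.2476
for n,P in(("collar under",[.4843,-.0217,z-.0777]),("collar top",[.4843,-.0217,z-.0737]),("tip",[.4843,-.0217,z-.1117])): print(n,proj(w,P))
g=cv2.cvtColor(w["img"],cv2.COLOR_RGB2GRAY)[175:275,232:332]
g=cv2.createCLAHE(6,(3,3)).apply(g);cv2.imwrite("pics/c6.png",cv2.resize(g,None,fx=6,fy=6,interpolation=cv2.INTER_CUBIC))
```

```text
collar under [283.07874097 228.11843699]
collar top [283.08993217 230.48560054]
tip [282.99738577 210.95095902]
```

View pics/c6.png

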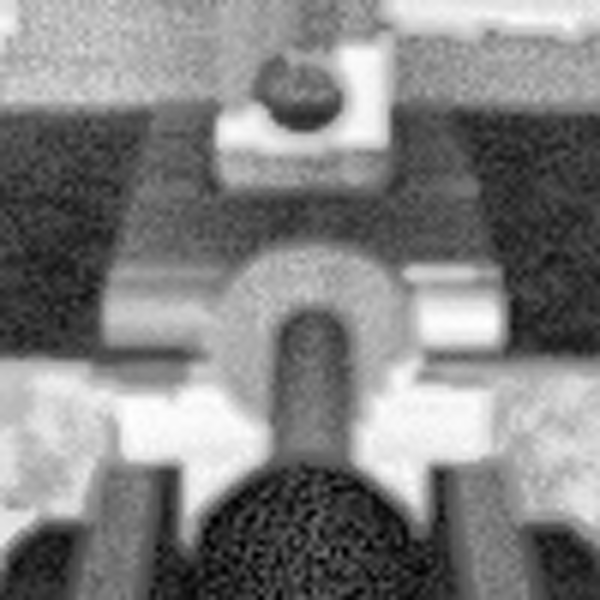

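Run:
```python
from h import *
w=load("wrist3")
for u,v in((282,190.5),(282.3,191.5)): print(plane(w,u,v,.082))
for u,v in((283.3,230.8),): print("collar",plane(w,u,v,.2476-.0737))
g=cv2.cvtColor(w["img"],cv2.COLOR_RGB2GRAY)
print(g[180:220:1,275:292:2])
```

```text
[ 0.48348033 -0.02262276  0.082     ]
[ 0.48443889 -0.02226203  0.082     ]
collar [ 0.4845164  -0.02154198  0.1739    ]
[[140 146 142 142 138 140 139 142 141]
 [141 144 141 140 137 138 139 147 149]
 [141 143 141 137 139 141 141 175 181]
 [141 141 142 143 140 146 151 215 220]
 [141 138 141 147 151 149 164 222 229]
 [138 128 135 145 144 151 171 222 228]
 [135 130 135 139 140 142 163 216 226]
 [132 133 136 140 139 138 148 195 225]
 [130 136 139 137 137 139 141 179 224]
 [129 136 137 136 138 137 138 165 222]
 [128 137 137 139 139 141 137 153 219]
 [126 131 136 141 137 139 135 145 216]
 [143 123 128 125 127 127 123 150 219]
 [175 125 114 112 114 112 117 164 219]
 [193 132 109 107 109 106 126 182 222]
 [206 155 119 108 112 115 144 198 222]
 [213 178 143 122 120 139 167 211 225]
 [219 196 172 154 151 163 187 221 225]
 [212 215 198 182 181 178 185 210 209]
 [181 204 197 183 179 172 155 167 165]
 [151 165 161 154 153 150 140 142 138]
 [138 142 141 141 138 139 138 140 141]
 [138 141 139 138 136 134 135 142 139]
 [138 142 139 139 140 136 139 141 141]
 [139 139 139 139 140 141 138 142 142]
 [138 140 139 140 135 135 137 135 140]
 [126 125 128 124 126 127 127 127 125]
 [113 115 113 115 109 112 112 112 113]
 [106 105 106 105 108 107 106 104 107]
 [104 104 105 106 109 106 109 106 106]
 [110 105 109 106 110 111 108 107 106]
 [105 106 105 106 106 110 110 105 106]
 [108 104 103 106 108 109 107 106 102]
 [106 105 105 107 107 107 108 104 107]
 [106 102 108 113 113 114 108 106 106]
 [110 112 117 123 127 126 121 114 113]
 [116 121 130 134 136 137 131 127 121]
 [126 135 136 138 137 136 136 134 133]
 [136 136 138 137 139 140 140 137 141]
 [138 136 136 141 139 136 136 138 138]]
```

arm_command:
  plan:
    - [[0.6, -0.02, 0, 0, 0, 0], [1.2, -0.02, 0, 0, 0, 0], [1.7, -0.02, 0, 0, 0, 0], [2.0, -0.02, 0, 0, 0, 0], [2.15, -0.02, 0, 0, 0, 0], [2.3, -0.02, 0, 0, 0, 0], [2.4, -0.02, 0, 0, 0, 0], [2.5, -0.02, 0, 0, 0, 0], [2.5, -0.02, 0, 0, 0, 0]]

```text
time_s: 14.45
position: [0.484, -0.0219, 0.1842]
tool_rot: [[-0.0, -0.08, 0.997], [0.0, 0.997, 0.08], [-1.0, 0.0, -0.0]]
ft_force: [-1.9, -0.2, -1.4]
grip_width: 0.021
```

arm_command:
  plan:
    - [[0.2, 0, 0, 0, 0, 0], [0.4, 0, 0, 0, 0, 0], [0.55, 0, 0, 0, 0, 0], [0.7, 0, 0, 0, 0, 0], [0.8, 0, 0, 0, 0, 0], [0.88, 0, 0, 0, 0, 0], [0.88, 0, 0, 0, 0, 0]]

```text
time_s: 15.15
position: [0.4842, -0.0219, 0.1622]
tool_rot: [[0.0, -0.08, 0.997], [0.0, 0.997, 0.08], [-1.0, 0.0, 0.0]]
ft_force: [-0.5, 0.7, -0.0]
grip_width: 0.0201
```

Run:
```python
from h import *
stat();t=shot("top","top4");u=shot("wrist","wrist4")
x,y=np.round(proj(t,EYE)).astype(int)
a=cv2.resize(t["img"][y-40:y+40,x-40:x+40,::-1],(400,400),interpolation=cv2.INTER_CUBIC)
x,y=np.round(proj(u,EYE)).astype(int)
b=cv2.resize(u["img"][y-50:y+50,x-50:x+50,::-1],(400,400),interpolation=cv2.INTER_CUBIC)
cv2.imwrite("pics/c7.png",np.hstack([a,b]))
```

```text
t 15.15 case xyz [-0.1263  0.0002  0.1622] F [-0.5  0.7 -0. ] w 0.0201
```

View pics/c7.png

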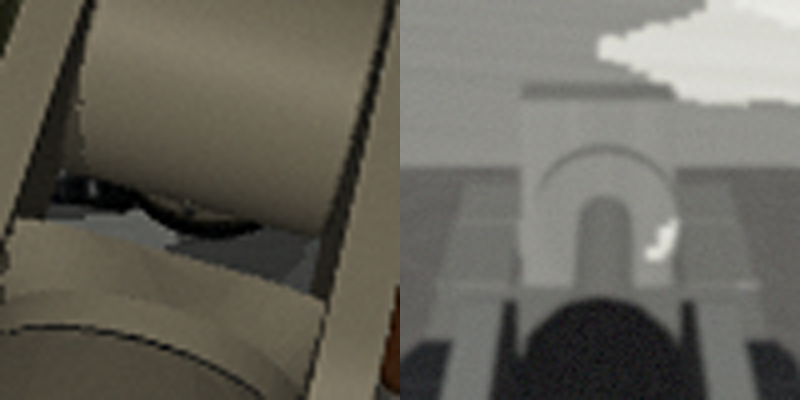

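arm_command:
  plan:
    - [[0.05, 0, 0, 0, 0, 0], [0.09, 0, 0, 0, 0, 0], [0.09, 0, 0, 0, 0, 0]]

```text
time_s: 15.55
position: [0.484, -0.0219, 0.16]
tool_rot: [[-0.0, -0.08, 0.997], [0.0, 0.997, 0.08], [-1.0, 0.0, -0.0]]
ft_force: [0.1, -0.4, -0.8]
grip_width: 0.0204
```

arm_command:
  plan:
    - [[0, 0, 0, 0, 0, 0], [0, 0, 0, 0, 0, 0], [0, 0, 0, 0, 0, 0], [0, 0, 0, 0, 0, 0], [0, 0, 0, 0, 0, 0], [0, 0, 0, 0, 0, 0]]
  jaw: 0.4

```text
time_s: 16.15
position: [0.4841, -0.0219, 0.1601]
tool_rot: [[0.0, -0.08, 0.997], [-0.0, 0.997, 0.08], [-1.0, -0.0, 0.0]]
ft_force: [0.4, -0.1, 0.0]
grip_width: 0.0513
```

arm_command:
  plan:
    - [[-0.5, 0, 0, 0, 0, 0], [-1.5, 0, 0, 0, 0, 0], [-3, 0, 0, 0, 0, 0], [-4.5, 0, 0, 0, 0, 0], [-4.5, 1.2, 0, 0, 0, 0], [-4.5, 2.8, 0, 0, 0, 0], [-4.5, 4.4, 0, 0, 0, 0], [-4.5, 6, 0, 0, 0, 0], [-4.5, 7.6, 0, 0, 0, 0], [-4.5, 9.2, 0, 0, 0, 0]]

```text
time_s: 17.15
position: [0.4652, 0.209, 0.2727]
tool_rot: [[0.0, -0.08, 0.997], [-0.0, 0.997, 0.08], [-1.0, -0.0, 0.0]]
ft_force: [0.5, -0.1, 0.1]
grip_width: 0.051
```

arm_command:
  plan:
    - [[-1, 1.5, -1, 0, 0, 0], [-1, 3, -2, 0, 0, 0], [-1, 4.5, -3, 0, 0, 0], [-1, 6, -4, 0, 0, 0], [-1, 6, -4, 0, 0, 0], [-1, 6, -4, 0, 0, 0]]

```text
time_s: 17.75
position: [0.3534, 0.3494, 0.2976]
tool_rot: [[0.0, -0.082, 0.997], [-0.0, 0.997, 0.082], [-1.0, -0.0, 0.0]]
ft_force: [0.0, -0.5, 0.1]
grip_width: 0.0518
```

Run:
```python
from h import *
stat();t=shot("top","top5");u=shot("scene","scene5")
print(proj(t,[.4845,-.022,.146]),proj(u,[.4845,-.022,.146]))
a=cv2.resize(t["img"][140:300,205:445,::-1],None,fx=1.65,fy=1.65,interpolation=cv2.INTER_CUBIC)
b=cv2.resize(u["img"][95:315,230:420,::-1],None,fx=2.1,fy=2.1,interpolation=cv2.INTER_CUBIC)
a=cv2.copyMakeBorder(a,0,b.shape[0]-a.shape[0],0,0,0);cv2.imwrite("pics/c8.png",np.hstack([a,b]))
```

```text
t 17.75 case xyz [-0.2269  0.3807  0.2976] F [ 0.  -0.5  0.1] w 0.0518
[288.91908719 243.23881998] [312.97492059 211.87341186]
```

View pics/c8.png

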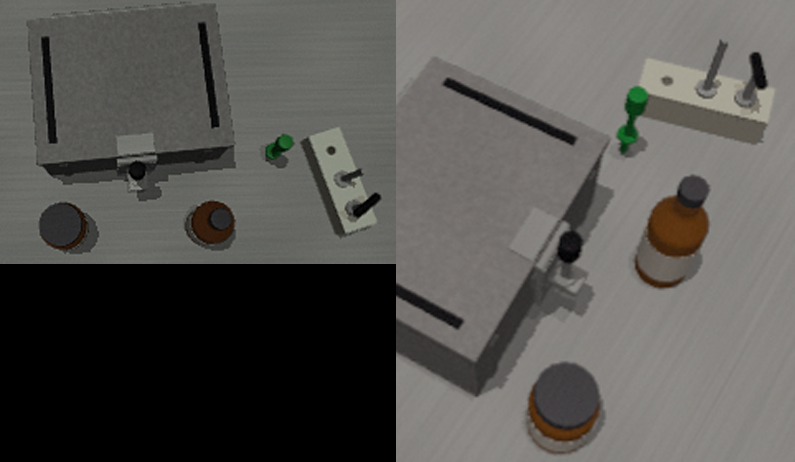

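Run:
```python
from h import *
a,b=load("top0")["img"].astype(int),load("top5")["img"].astype(int)
R={"jar":(slice(262,292),slice(228,258)),"bottle":(slice(255,290),slice(320,350))}
for n,r in R.items():
    A=a[r].mean(2).astype(np.float32);B=b[r].mean(2).astype(np.float32)
    print(n,cv2.phaseCorrelate(A,B),np.abs(A-B).mean())
_,e=x=tri((load("top5"),288.,243.6),(load("scene5"),312.4,212.1));print("knob",x)
from rig import workorder
print(workorder.close_job())
```

```text
jar ((-0.009188222464695528, 0.04538667136564278), 1.0228020689222548) 1.6544445
bottle ((-0.028339963914028488, -0.04693360972199301), 1.0014806970402046) 1.8222221
knob (array([ 0.48404705, -0.01986869,  0.14851274]), [np.float64(0.0006342985256188423), np.float64(0.000634298525618761)])
the job is handed in; nothing more can be done
None
```

The case is ready for dispatch and the job is handed in, at about 18 s of the 70 s allowed. I pushed the lid shut, swung the hasp down over the staple, then dropped the round-knobbed pin upright through the eye.

- **Lid:** it stopped at a top height of about 132 mm, pressed with about 23 N.
- **Hasp:** I pressed it against the front with about 27 N. The camera then showed it hanging there with the staple through its slot. It could be up to about 2° from flat, which the pictures would not show.
- **Pin:** after release the knob centre measured (0.484, −0.020, 0.149) m. A fully seated pin would be at about (0.4845, −0.022, 0.146) m, so the 2–3 mm difference is within the camera error.
- **Other objects:** the jar and bottle moved less than 0.05 px between the first and last top pictures. The other two rods are still in the rack, and the green look-alike was not touched.

No check failed. In one wrist picture before insertion I could not make out the pin's tip, probably because it was in shadow. It then went in with no more than about 2 N of force.

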